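# Lock the lamp module into the microscope lamp house and switch it on

## Task

Fit the loose lamp module (the round metal cap with a straight grip rib) into the bayonet port on top of the white lamp house: line its two lugs up with the two slots, push it down against the spring and twist it clockwise, seen from above, until it stops. With the lamp locked, throw the lamp house's toggle switch fully over, away from the side it leans to, and let go. Leave everything else on the bench where it is.

Things in the scene. Friction and masses are not known exactly. Their poses are not given: they have to be found in the camera images.
- lamp_center (a point): Centre of the loose lamp module (29.5 mm above its underside, on its axis); z up, x along its rib and lugs. Stands upright on the bench, 59 mm tall, about 0.15 kg. From below: spigot 37 mm in diameter, 17 mm high; metal flange 68 mm in diameter, 10 mm thick; grip rib. Alike after half a turn.
- rib (a point): Grip point in the module's black straight rib, 49 mm above the module's underside, 10 mm below the rib's top. The rib stands on the flange, 50 mm long (along x), 16 mm thick (along y), 32 mm high; pinch it across its thickness.
- lug (a point): Outer end of one of the module's two opposite lugs, 26 mm from its axis along +x (the other along -x). Lugs: 11 mm wide, 2 to 8 mm above the underside, in line with the rib, standing out 7.5 mm from the spigot.
- house: White lamp house fixed to the bench: box 160 (x) by 200 (y) by 55 mm high, with a black collar (the port) and a toggle switch on top. Origin: centre of its underside, z up. Its x axis is the line along which the rib and lugs lie when the module is locked. A snout sticks out 35 mm at +x.
- port (a point): Centre of the bayonet port at the collar's top face, 85 mm above the bench, 30 mm to the -y side of the house's centre. Collar 72 mm in diameter, 30 mm high. Its lip is 6 mm thick, with a round opening 41 mm in diameter and two opposite slots; below the lip the inside is 57 mm wide.
- slot (a point): Outer end of one of the two slots in the lip, at the collar's top, 28.5 mm from the port's axis; the other is opposite. Slots are 16 mm wide. They lie 60 degrees counter-clockwise (from above) of the house's x axis. Below the lip the lugs can turn only clockwise, 60 degrees, to a firm stop.
- contact_plate (a joint): Travel (m, down) of the sprung plate in the port, 0 when empty, top 9 mm below the collar's top; carries the spigot. Fully in (flange on collar) it reads 0.008 and pushes up 5.5 N (3 N at 0). Lugs clear the lip and turn at 0.006 to 0.008. Released at the stop, the module rises to 0.005, lugs under the lip, flange 3 mm above the collar: locked.
- switch (a joint): Toggle lever on the lamp house, 68 mm to the +y side of its centre. At 0 (off) it leans 0.5 rad to the house's -x side, at 1.0 rad (on) 0.5 rad to the +x side; starts at 0 to 0.25, swings in the house's x-z plane, stays where it is left. Moved by about 2 N at the ball.
- switch_tip (a point): Centre of the 26 mm steel ball at the end of the toggle lever, 50 mm from the pivot, which lies 77 mm above the bench; the black switch block under it is 70 (x) by 50 (y) mm, its top 80 mm above the bench.
- dust_cover: Black round dust cover, 72 mm in diameter, 40 mm tall with a round knob, no lugs; not used. Origin under its centre.
- lens_canister: Clear lens jar with black cap, 50 mm in diameter, 70 mm tall; not used. Origin under its centre.
- oil_bottle: Small amber bottle, 32 mm in diameter, 65 mm tall; not used. Origin under its centre.
- slide_box: Grey slide box 90 by 170 by 28 mm; not used. Origin under its centre.
- petri_dish: Shallow glass dish, 90 mm in diameter, 16 mm high; not used. Origin under its centre.
- screwdriver: Screwdriver lying on the bench, 160 mm long; not used.
- mouse: Computer mouse 100 by 58 mm, 27 mm high, on its pad; not used.
Mind the look-alikes: they are no part of the job. What is shaped like the part that bears lamp_center but brown, pink or purple is not meant.

How it is judged (in metres and radians):
On the way:
1. the lamp module is locked in the port (pushed in and twisted to within 10 degrees of the stop) while the switch is still off (angle between the x axis of lamp_center and the x axis of house, either way round below 0.17 rad and horizontal distance between lamp_center and port below 0.005 m and z of lamp_center in the frame of house between 0.095 and 0.1025 m and angle between lamp_center's own z axis and vertical below 0.1 rad and value of joint switch below 0.4 rad), for 0.2 s.
At the end, for the whole second after the job is handed in: The lamp module is locked and at rest in the port, upright, on its axis within 5 mm, its underside 12 to 19.5 mm below the collar's top, its rib within 10 degrees of the lamp house's x axis, and the toggle switch is past 0.85 rad (angle between the x axis of lamp_center and the x axis of house, either way round below 0.17 rad and horizontal distance between lamp_center and port below 0.005 m and z of lamp_center in the frame of house between 0.095 and 0.1025 m and angle between lamp_center's own z axis and vertical below 0.1 rad and value of joint switch above 0.85 rad and velocity of joint switch below 0.05 rad/s); the robot touches nothing.
It fails at once if another thing on the bench was pushed more than 30 mm from its place (distance of any of dust_cover, lens_canister, oil_bottle, slide_box, petri_dish, screwdriver, mouse from where it was at the start of the episode above 0.03 m).
It fails at once if the switch was thrown before the lamp module was in the port (value of joint switch above 0.6 rad and distance between lamp_center and port above 0.04 m).
It also fails if it takes over 61 s, if anything falls off the work surface, if the arm or the gripper's body presses on something with over 40 N, if the wrist force passes 120 N, or if a joint passes its speed limit or range.

## Robot

A 6-joint arm with a two-finger parallel gripper is mounted at the origin on the work surface. World frame = base frame: x ahead of the robot, y to its left, z up, the work surface at z = 0. Lengths are in mm, angles in rad, forces in N, time in s.
With the tool pointing down it reaches from about 350 to 975 mm from the base axis. Payload 7.1 kg.
Tool frame: the origin (TCP) lies on the front face of the gripper's body, between the roots of the fingers; the fingertips stand 80 mm ahead of it and the grasp point (between the pads) lies 61 mm ahead of it (env.tips_ahead is the distance from the TCP to the fingertips, in mm); z points along the fingers, y is the direction in which the jaws open and shut (so a half turn about z gives the same grasp; the last joint's range is limited). The gripper opens to 88 mm and grips with 3 to 60 N. Pads are 20 mm wide; open, the fingers measure 115 mm over their backs; the gripper's body (75 mm by 178 mm) begins 61 mm behind the grasp point.
Start: joints at [-1.259, 0.423, 1.63, -0, 1.089, -0.019], TCP at [203.017, -591.092, 302.675] pointing down, gripper open.
Joint ranges: [-3, 3], [-0.9, 2.11], [0.09, 2.58], [-1.31, 4.45], [0.11, 2.69], [-2.54, 2.54]. Speed limits (rad/s): [2.39, 2.39, 3.01, 3.14, 3.14, 3.14].

## Interface

Orientations are given as a unit quaternion [x, y, z, w].
In Python, from station import env, set_gripper, viewer, workorder gives the robot as it stands. Calls block until the motion is done:
- env.reach(position, orientation): joint-space move of the TCP to a pose.
- env.move_l(position, rot=None, rate=150, f_stop=None): straight line of the TCP; rot=None keeps the orientation; rate is the mean speed in mm/s. With f_stop (N) it stops when the force on the tool has changed by that much, and returns True; else False.
- env.move_joints(angles): joint-space move.
- set_gripper(opening): finger opening in mm; the grip force is fixed at half the most; returns when the fingers have stopped.
- env.hold(seconds).
- env.ik(position, orientation): joint angles nearest the present ones, or None.
- env.read_state(): the state.
- viewer.camera(name): name is "scene" or "side" or "wrist"; returns the picture (400x640x3 uint8, blue, green, red); there is no depth.
- viewer.camera_params(name): a dict with "fx", "fy", "cx", "cy" (pixels), "pose" (4x4, takes a point from camera to world coordinates); the wrist camera has in their place "tool_from_camera" (4x4, takes a point from camera to tool coordinates, whose origin is the TCP and whose axes are the flange's). Camera axes: x right, y up, looking along -z (the intrinsics and any distortion apply to the point x, -y, -z); pixel columns grow to the right and rows downward; lengths in mm; the calibration is good to about 2 mm. A picture is of the moment at which its call begins: read the wrist's pose just before it. camera_params takes no time and is no camera call.
A pose or a line that the arm cannot do raises env.IKError and nothing moves.
- workorder.sign_off(): hands the job in, once; it reports no verdict.
The state is a dict: "time_s": time; "qpos": joint angles; "dq": joint speeds; "tau": joint torques, N m; "tool_pos": TCP position; "orientation": TCP orientation; "force": force on the tool from outside, world axes, zero at the start; "wrist_torque": the same for the moment, N m; "width": finger opening in mm.
Only numpy, scipy, OpenCV 4.12 (cv2) and the standard library are available. Lean on these libraries where they do the work, as an engineer would, in place of code of your own. Each camera call takes 0.05 s, during which the arm holds its last target.

## Working session

There is one attempt and no reset: what is moved stays moved. The work goes in short steps, each a Python script; the robot and the scene stay as the last script left them, time stands still between calls to the robot, and variables do not carry over. Pictures are saved under pics/ and viewed, and the job is handed in when it is done.

```bash
ls; mkdir -p pics; python3 - <<'E'
from station import env, viewer
import cv2
print(env.read_state()["time_s"])
for n in("scene","side","wrist"):
    cv2.imwrite(f"pics/{n}0.png",viewer.camera(n))
    p=viewer.camera_params(n);print(n,p)
E
```

```text
pics
0.0
scene {'fx': 442.93214358872416, 'fy': 442.93214358872416, 'cx': 323.84685727543655, 'cy': 197.7331611045828, 'pose': array([[ 2.42116056e-01, -6.09861533e-01,  7.54618265e-01,
         1.48845320e+03],
       [ 9.69990687e-01,  1.70031471e-01, -1.73802666e-01,
        -1.95012619e+02],
       [-2.23132932e-02,  7.74053105e-01,  6.32727356e-01,
         8.77125603e+02],
       [ 0.00000000e+00,  0.00000000e+00,  0.00000000e+00,
         1.00000000e+00]])}
side {'fx': 474.2404377721373, 'fy': 474.2404377721373, 'cx': 322.11766321018064, 'cy': 199.14393591135465, 'pose': array([[-8.45458668e-01,  3.88338617e-01, -3.66596181e-01,
         3.92774557e+01],
       [-5.33894766e-01, -5.98568472e-01,  5.97220364e-01,
         8.92106799e+02],
       [ 1.24908138e-02,  7.00648916e-01,  7.13396858e-01,
         1.18535078e+03],
       [ 0.00000000e+00,  0.00000000e+00,  0.00000000e+00,
         1.00000000e+00]])}
wrist {'fx': 349.9974796920681, 'fy': 349.9974796920681, 'cx': 319.979945893046, 'cy': 201.24752153164468, 'tool_from_camera': array([[ 2.21690235e-04,  9.69537812e-01,  2.44941588e-01,
         6.59964300e+01],
       [ 9.99997982e-01, -7.03972281e-04,  1.88141982e-03,
         5.97511487e-01],
       [ 1.99653974e-03,  2.44940677e-01, -9.69536012e-01,
        -8.21890314e+01],
       [ 0.00000000e+00,  0.00000000e+00,  0.00000000e+00,
         1.00000000e+00]])}
```

View pics/scene0.png

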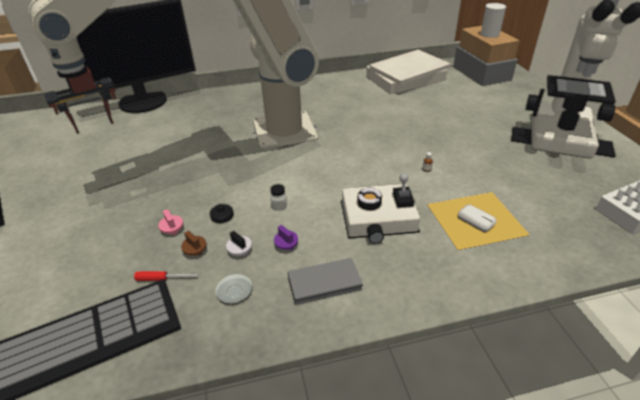

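View pics/side0.png

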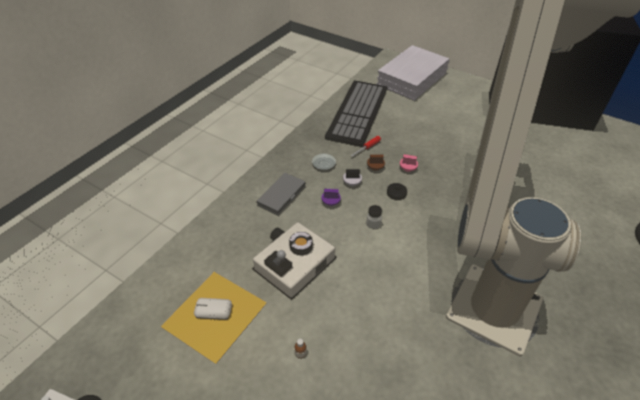

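View pics/wrist0.png

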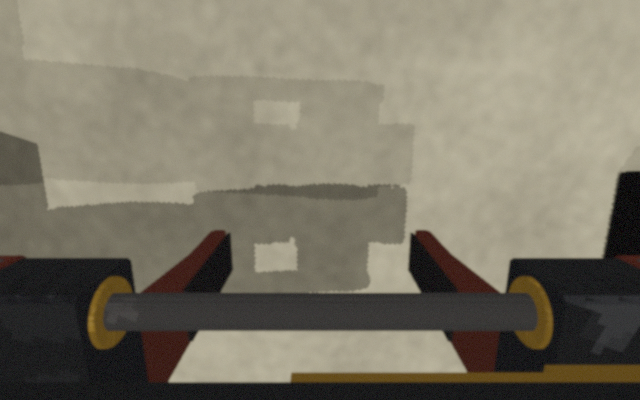

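The scene picture shows the metal module with a black rib at about (238,244), the port at (370,195) and the switch ball at (404,178). Brown, pink and purple decoys are nearby.

```bash
cat > h.py <<'E'
import numpy as np, cv2
from scipy.spatial.transform import Rotation as R
from station import env, set_gripper, viewer, workorder
def campose(n,st=None):
    p=viewer.camera_params(n)
    if n!="wrist": return p,p["pose"]
    st=st or env.read_state()
    T=np.eye(4);T[:3,:3]=R.from_quat(st["orientation"]).as_matrix();T[:3,3]=st["tool_pos"]
    return p,T@p["tool_from_camera"]
def cast(pc,uv,z):
    p,T=pc; uv=np.atleast_2d(uv).astype(float)
    d=np.c_[(uv[:,0]-p["cx"])/p["fx"],-(uv[:,1]-p["cy"])/p["fy"],-np.ones(len(uv))]@T[:3,:3].T
    o=T[:3,3]; return o+d*((z-o[2])/d[:,2])[:,None]
def proj(pc,P):
    p,T=pc; q=(np.atleast_2d(P)-T[:3,3])@T[:3,:3]
    return np.c_[p["cx"]+p["fx"]*q[:,0]/-q[:,2],p["cy"]-p["fy"]*q[:,1]/-q[:,2]]
def shot(name):
    st=env.read_state(); im=viewer.camera("wrist"); cv2.imwrite(f"pics/{name}.png",im); return im,campose("wrist",st),st
def tooldown(yaw): # tool y axis (jaw) at angle yaw+90.. : rotation Rz(yaw)*Rx(pi)
    return (R.from_euler("z",yaw)*R.from_euler("x",np.pi)).as_quat()
E
python3 - <<'E'
from h import *
s=campose("scene");d=campose("side")
for n,a,b,z in [("lamp",(238,245),(353,178),30),("port",(370,194),(301,241),85),("ball",(404,178),(281,256),120),("snout",(375,234),(277,234),30)]:
    print(n,cast(s,a,z)[0].round(),cast(d,b,z)[0].round())
st=env.read_state();print(R.from_quat(st["orientation"]).as_matrix().round(3))
c=campose("wrist");print(c[1].round(2))
for n in ("scene","side"):
    im=cv2.imread(f"pics/{n}0.png")
    r=(150,160,280,120) if n=="scene" else (240,140,190,170)
    x,y,w,h=r; cv2.imwrite(f"pics/{n}0c.png",cv2.resize(im[y:y+h,x:x+w],None,fx=780/w if n=="scene" else 3.4,fy=780/w if n=="scene" else 3.4,interpolation=2))
E
```

```text
lamp [ 611. -234.   30.] [ 597. -225.   30.]
port [563. 153.  85.] [564. 154.  85.]
ball [561. 254. 120.] [564. 253. 120.]
snout [668. 135.  30.] [670. 134.  30.]
[[ 0.946  0.325 -0.   ]
 [ 0.325 -0.946  0.001]
 [ 0.    -0.001 -1.   ]]
[[ 3.2000e-01  9.2000e-01  2.3000e-01  2.6555e+02]
 [-9.5000e-01  3.2000e-01  8.0000e-02 -5.7001e+02]
 [-0.0000e+00 -2.4000e-01  9.7000e-01  3.8426e+02]
 [ 0.0000e+00  0.0000e+00  0.0000e+00  1.0000e+00]]
```

View pics/scene0c.png

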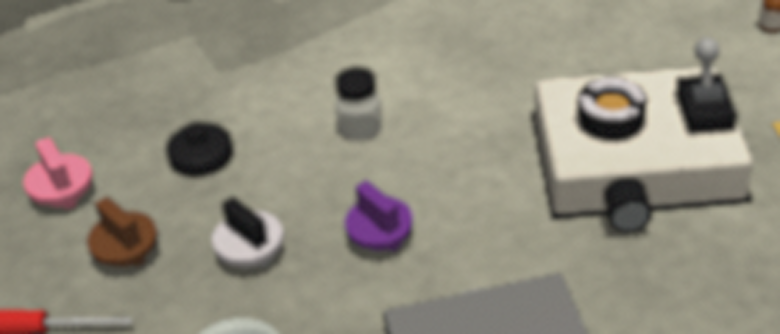

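```bash
python3 - <<'E'
from h import *
env.reach([555,-232,330],tooldown(0)); env.hold(.2)
im,c,st=shot("w_lamp");print(st["time_s"],st["tool_pos"],st["qpos"].round(2) if hasattr(st["qpos"],"round") else st["qpos"])
env.reach([520,175,360],tooldown(0)); env.hold(.2)
im,c,st=shot("w_house");print(st["time_s"],st["tool_pos"],st["qpos"],st["force"])
import pickle
E
```

```text
2.175 [ 554.69662077 -232.75535034  329.9473911 ] [-0.42  0.36  1.66 -0.    1.12  1.15]
3.9417 [520.3444979  174.18325611 359.90509424] [ 3.01363098e-01  2.47051604e-01  1.74463621e+00 -7.85805956e-05
  1.15001086e+00  1.87360077e+00] [-0.50825364  0.58406879  0.86483954]
```

View pics/w_lamp.png

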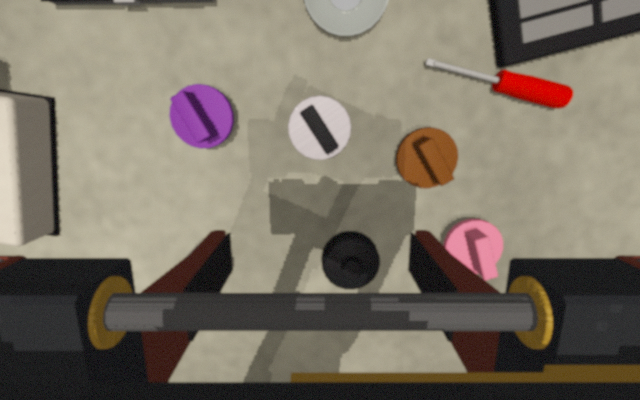

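View pics/w_house.png

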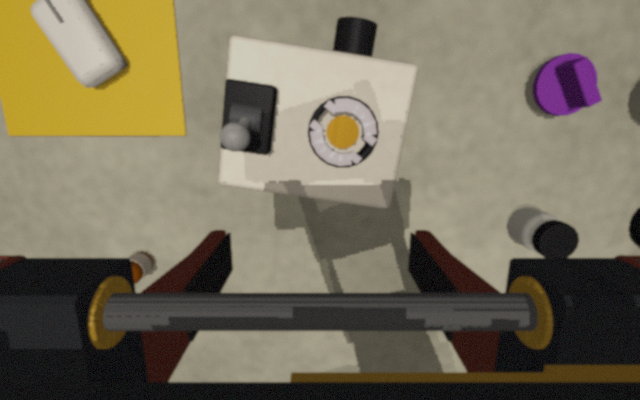

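```bash
cat > m.py <<'E'
from h import *
a=cv2.imread("pics/w_lamp.png");b=cv2.imread("pics/w_house.png")
cv2.imwrite("pics/z1.png",np.hstack([cv2.resize(a[80:180,270:370],(400,400),interpolation=2),cv2.resize(b[85:185,293:393],(400,400),interpolation=2)]))
E
python3 m.py
```

```text
(no output)
```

View pics/z1.png

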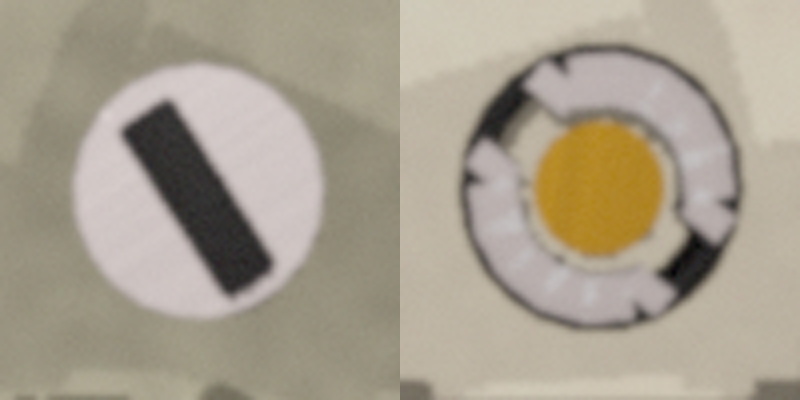

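The left crop shows the white flange with the black rib. The right crop shows the collar, with its slots at upper left and lower right.

```bash
cat > m2.py <<'E'
from h import *
import sys
def T(pos,q):
    t=np.eye(4);t[:3,:3]=R.from_quat(q).as_matrix();t[:3,3]=pos;return t
p=viewer.camera_params("wrist")
tc=p["tool_from_camera"]
ca=(p,T([554.697,-232.755,329.947],tooldown(0))@tc); cb=(p,T([520.344,174.183,359.905],tooldown(0))@tc)
a=cv2.imread("pics/w_lamp.png");b=cv2.imread("pics/w_house.png")
def big(m,near=None):
    cs=cv2.findContours(m.astype(np.uint8)*255,cv2.RETR_EXTERNAL,cv2.CHAIN_APPROX_NONE)[0]
    return sorted(cs,key=cv2.contourArea)[::-1]
# lamp
g=cv2.cvtColor(a,cv2.COLOR_BGR2GRAY); m=np.zeros(g.shape,bool); 
hsv=cv2.cvtColor(a,cv2.COLOR_BGR2HSV)
m[90:165,283:358]=(g<90)[90:165,283:358]
r=cv2.minAreaRect(big(m)[0]);print("rib",r)
P=cast(ca,cv2.boxPoints(r),59);print(P[:,:2].round(1));print("rib centre",P.mean(0))
for i in range(4):
    e=P[(i+1)%4]-P[i];print(np.linalg.norm(e[:2]).round(1),np.degrees(np.arctan2(e[1],e[0])).round(1))
m[:]=0;m[85:175,280:362]=(g>188)[85:175,280:362]
print(np.percentile(g[90:165,283:358],[5,30,50,70,95]),g[110:120,280:286].mean())
c=big(m)[0];(u,v),rad=cv2.minEnclosingCircle(c);print("flange px",u,v,rad, cv2.fitEllipse(c));print(cast(ca,(u,v),27),cast(ca,cv2.fitEllipse(c)[0],27))
# port
g=cv2.cvtColor(b,cv2.COLOR_BGR2GRAY);hs=cv2.cvtColor(b,cv2.COLOR_BGR2HSV)
m[:]=0;s=np.s_[90:175,300:385]
m[s]=((hs[...,0]>10)&(hs[...,0]<25)&(hs[...,1]>150))[s]
c=big(m)[0];e=cv2.fitEllipse(c);print("disc",e,cast(cb,e[0],76))
m[:]=0;m[s]=(g<110)[s];
cs=big(m);o=np.vstack(cs);e=cv2.fitEllipse(cv2.convexHull(o));print("collar",e,cast(cb,e[0],85))
k=cast(cb,cv2.boxPoints(cv2.minAreaRect(o)),85)
cen=np.array(e[0])
# angular darkness in annulus r=20..27mm at z=85
C=cast(cb,e[0],85)[0]
th=np.radians(np.arange(0,360,1.));acc=0
for rr in np.arange(23,28,.5):
    q=proj(cb,np.c_[C[0]+rr*np.cos(th),C[1]+rr*np.sin(th),np.full(360,85)])
    acc=acc+cv2.remap(g,q[:,0].astype(np.float32)[None],q[:,1].astype(np.float32)[None],1)[0].astype(float)
dark=acc/10<140
print("dark deg",np.flatnonzero(np.diff(dark.astype(int))), (acc/10)[::10].round())
# house top
m=((g>150)&(hs[...,1]<60));m2=np.zeros_like(m);m2[25:215,200:425]=m[25:215,200:425]
c=cv2.convexHull(np.vstack(big(m2)[:1]));q=cv2.approxPolyDP(c,10,True)[:,0];print(q);H=cast(cb,q,55);print(H[:,:2].round(1))
for i in range(len(H)):
    e=H[(i+1)%len(H)]-H[i];print(np.linalg.norm(e[:2]).round(1),np.degrees(np.arctan2(e[1],e[0])).round(1))
E
python3 m2.py
```

```text
rib ((319.07940673828125, 129.26763916015625), (49.469242095947266, 13.958762168884277), 57.52880859375)
[[ 621.3 -213.2]
 [ 628.4 -224.8]
 [ 588.1 -251.1]
 [ 580.6 -239.4]]
rib centre [ 604.62163121 -232.13716756   59.        ]
13.5 -58.5
48.1 -146.8
13.9 122.5
48.4 32.7
[ 48. 143. 151. 196. 203.] 137.38333333333333
flange px 318.9321594238281 127.36663055419922 30.786706924438477 ((318.8884582519531, 126.70036315917969), (55.29303741455078, 59.046119689941406), 50.15421676635742)
[[ 605.48072329 -231.67664698   27.        ]] [[ 606.18339962 -231.62993835   27.        ]]
disc ((342.34039306640625, 131.5436553955078), (29.540782928466797, 31.42091941833496), 2.001598596572876) [[567.69593623 151.13544632  76.        ]]
collar ((342.7193603515625, 131.38665771484375), (69.2492446899414, 70.81571197509766), 18.7761173248291) [[568.31397287 151.30903828  85.        ]]
dark deg [ 35  68 213 248] [181. 182. 180. 178. 123. 122. 126. 147. 180. 185. 179. 190. 178. 183.
 177. 182. 180. 178. 178. 175. 174. 168. 114. 102.  99. 152. 178. 180.
 178. 187. 178. 184. 180. 185. 180. 180.]
[[230  37]
 [261  25]
 [415  60]
 [424 117]
 [394 178]
 [258 194]
 [200 183]]
[[661.3 265.9]
 [672.5 233.9]
 [639.3  75.8]
 [582.   62.3]
 [515.5  91.1]
 [497.  244.5]
 [509.6 309.3]]
34.0 -70.8
161.5 -101.8
58.9 -166.7
72.5 156.6
154.5 96.9
66.0 78.9
157.7 -16.0
```

```bash
python3 - <<'E'
from h import *
q=tooldown(np.radians(33.0)); L=[605.2,-232]
print(env.tips_ahead)
set_gripper(60)
env.reach(L+[190],q); env.hold(.1)
print(env.move_l(L+[110.5],rate=100,f_stop=8))
st=env.read_state();print(st["tool_pos"],st["force"])
set_gripper(0)
st=env.read_state();print(st["width"],st["tool_pos"],st["force"],st["time_s"],env.tips_ahead)
env.move_l(list(st["tool_pos"][:2])+[250],rate=150)
st=env.read_state();print(st["width"],st["tool_pos"],st["force"],st["time_s"])
env.hold(.1);shot("grip")
cv2.imwrite("pics/grip_s.png",viewer.camera("scene"))
E
```

```text
80.0
False
[ 605.5994954  -232.17642606  110.97633381] [0.02856466 0.12553224 0.24410087]
15.622108242505158 [ 605.23442532 -232.00093196  110.57132054] [-0.60209496 -0.11079951  0.64942629] 8.0583 80.0
15.905800918310383 [ 604.64914146 -231.77503524  248.93617032] [ 0.22475503 -0.09366023 -2.22949112] 9.1417
```

View pics/grip.png

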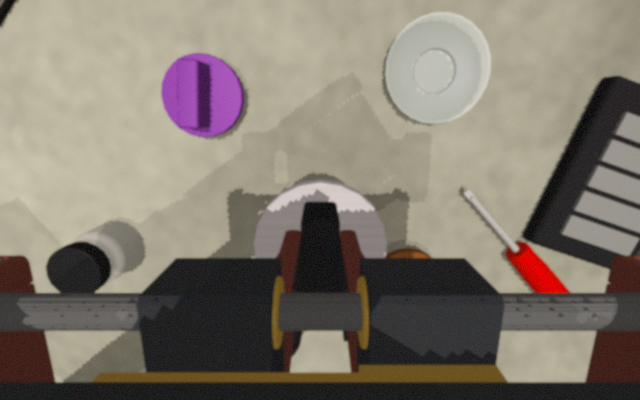

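View pics/grip_s.png

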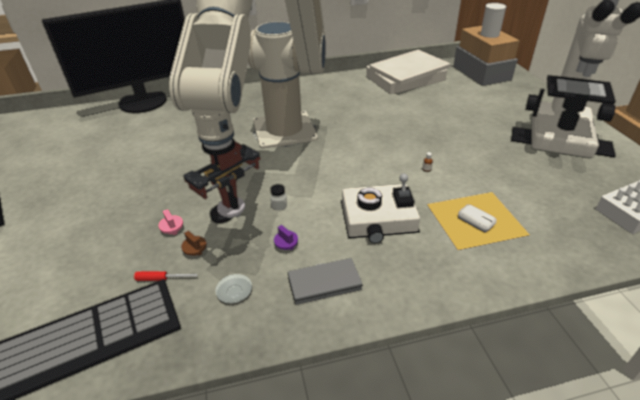

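The module is held: its white flange sits under the fingers, with the far edge at about (320,180). I'll check its offset along the rib and move above the port.

```bash
python3 - <<'E'
from h import *
p=viewer.camera_params("wrist");pc=(p,p["tool_from_camera"])
for off in(-4,-2,0,2,4):
    print(off,proj(pc,[[34+off,0,83.5],[34+off,0,93.5],[25+off,8,51.5],[25+off,-8,51.5],[25+off,0,51.5]]).round(1).tolist())
im=cv2.imread("pics/grip.png");g=cv2.cvtColor(im,6)
print(g[165:215:2,320],g[170:220:2,300])
env.reach([568,151.2,230],tooldown(np.radians(51.5)));env.hold(.2)
st=env.read_state();print(st["tool_pos"],st["force"],st["wrist_torque"],st["time_s"])
shot("over");cv2.imwrite("pics/over_s.png",np.hstack([cv2.resize(viewer.camera("scene")[120:270,300:450],(400,400),interpolation=2),cv2.resize(viewer.camera("side")[170:320,230:380],(400,400),interpolation=2)]))
E
```

```text
-4 [[319.6, 189.4], [319.7, 185.3], [339.3, 228.2], [299.5, 228.2], [319.4, 228.2]]
-2 [[319.6, 185.4], [319.7, 181.4], [339.4, 223.4], [299.4, 223.4], [319.4, 223.4]]
0 [[319.6, 181.3], [319.7, 177.6], [339.4, 218.7], [299.3, 218.6], [319.4, 218.6]]
2 [[319.6, 177.2], [319.7, 173.7], [339.5, 213.8], [299.3, 213.8], [319.4, 213.8]]
4 [[319.6, 173.1], [319.7, 169.8], [339.6, 209.0], [299.2, 209.0], [319.4, 209.0]]
[156 156 157 154 127  97  97 115 143 195 208 206 199 171 135 132 134 130
  95  36  16  25  23  22  15] [156 155 154 153 131 102 111 134 188 202 204 206 206 199 181 152 134 131
 130 133 134 130 127 127 121]
[568.39543108 150.22918454 230.04796717] [ 0.35264738  0.37850764 -2.07114331] [-0.02896168  0.01946134 -0.05551948] 10.975
```

View pics/over_s.png

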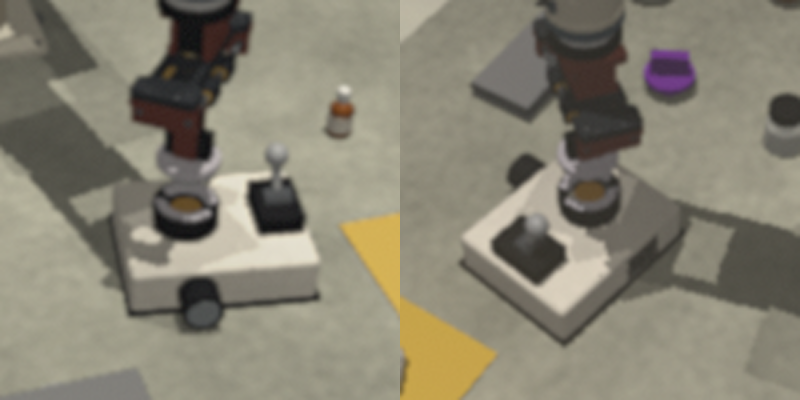

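View pics/over.png

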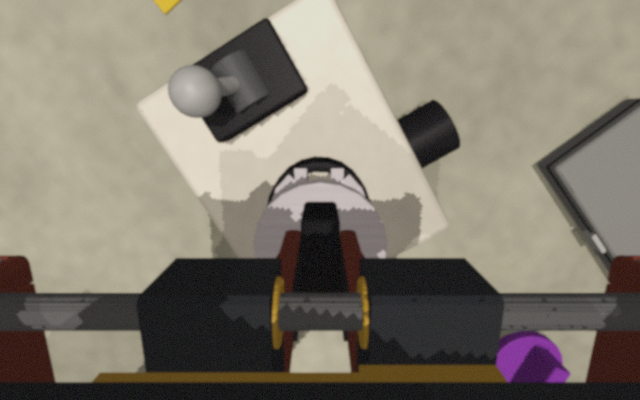

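```bash
python3 - <<'E'
from h import *
p=viewer.camera_params("wrist");pc=(p,p["tool_from_camera"])
st=env.read_state();print(st["tool_pos"],np.degrees(R.from_quat(st["orientation"]).as_euler("ZYX")))
c=campose("wrist",st);im=cv2.imread("pics/over.png");g=cv2.cvtColor(im,6)
C=np.array([568.3,151.2,85.])
t=np.radians(51.5);u=np.array([np.cos(t),np.sin(t),0])
for rr in (36,28.5): print(rr,proj(c,C+rr*u))
cv2.imwrite("pics/over_z.png",cv2.resize(im[145:215,260:380],(720,420),interpolation=2))
E
```

```text
[568.20154664 150.66433076 230.00210373] [ 5.14497802e+01 -1.48210965e-03  1.79997917e+02]
36 [[319.72760184 159.67011236]]
28.5 [[319.73708098 171.10443389]]
```

View pics/over_z.png

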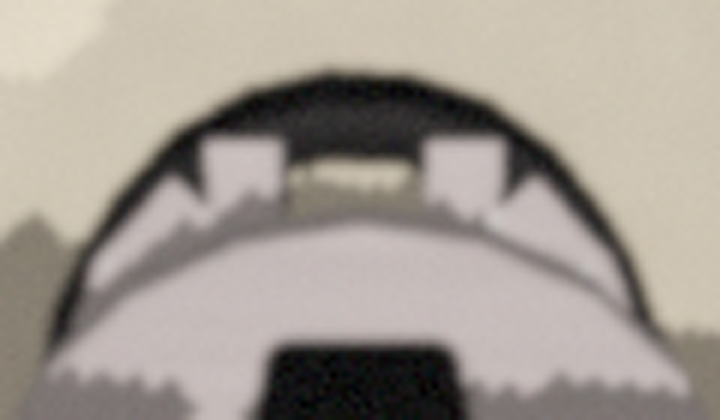

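The picture shows the slot centred at column 319 and symmetric about the rib, so the alignment is good. Next I'll lower it.

```bash
python3 - <<'E'
from h import *
q=tooldown(np.radians(51.5))
P=[568.3,151.4]
print(env.move_l(P+[200],q,rate=60));env.hold(.2)
st=env.read_state();print(st["tool_pos"],st["force"],st["wrist_torque"])
for z in(194,190,186,184):
    s=env.move_l(P+[z],rate=25,f_stop=8); st=env.read_state();print(z,s,st["tool_pos"],st["force"],st["wrist_torque"],st["time_s"])
    if s: break
E
```

```text
False
[568.49275975 151.47208501 200.38232419] [ 0.61008176 -0.3257841  -2.01610177] [-0.04556884 -0.03646862 -0.00495437]
194 False [568.15656819 151.36556476 193.74677822] [ 0.23063847 -0.3238255  -1.86397576] [ 0.0027144  -0.04162701  0.00522299] 12.3667
190 False [568.19390809 151.37064137 189.76610077] [-0.4198862   0.50452128 -1.34274251] [-0.02873528 -0.1125188   0.01534682] 12.675
186 False [568.68716638 151.49970869 186.25315896] [1.02787551 0.02887696 0.58299568] [-0.01933384 -0.21288428 -0.01798663] 12.9833
184 False [568.63801598 151.48193282 184.20270271] [0.54971999 0.1463043  1.83576253] [ 0.01518827 -0.22454033  0.00203639] 13.2333
```

Inserted: the spring force is about 4 N and the slots were cleared. Next I'll push it fully in and twist.

```bash
python3 - <<'E'
from h import *
P=[568.4,151.4]
s=env.move_l(P+[178.2],rate=15,f_stop=9); st=env.read_state();print(s,st["tool_pos"],st["force"],st["wrist_torque"],st["time_s"])
z=max(st["tool_pos"][2],178.2)+ (0.5 if s else 0.3)
for y in (45,35,25,15,5,0,-3,-6,-8,-9.5,-11):
    env.move_l(P+[z],tooldown(np.radians(y)),rate=20)
    st=env.read_state();a=R.from_quat(st["orientation"]).as_euler("ZYX",True)[0];print(y,a.round(2),np.round(st["tool_pos"],1),np.round(st["force"],1),np.round(st["wrist_torque"],2),round(st["time_s"],2))
    if st["wrist_torque"][2]>.8 or abs(st["wrist_torque"][2])>.8: break
E
```

```text
True [568.68635352 151.4706717  178.52294228] [ 0.00634697 -1.01868893  5.25183988] [-0.06973364  0.0982093  -0.00476891] 13.65
45 45.15 [568.4 151.4 179. ] [0.3 0.5 3.3] [-0.01 -0.05 -0.09] 13.92
35 35.28 [568.3 151.4 178.9] [ 0.2 -0.   2.7] [-0.03 -0.   -0.05] 14.24
25 25.33 [568.3 151.4 179. ] [0.7 0.2 3.5] [ 0.   -0.04 -0.08] 14.57
15 15.34 [568.4 151.4 179. ] [-0.7 -1.   3.4] [ 0.01 -0.01 -0.03] 14.89
5 5.35 [568.4 151.4 179. ] [-0.1  0.1  3.8] [ 0.06 -0.01 -0.04] 15.22
0 0.31 [568.4 151.4 179. ] [ 0.  -0.3  3.6] [-0.03 -0.01 -0.05] 15.47
-3 -2.77 [568.4 151.4 179. ] [-0.5  0.1  2.9] [ 0.03 -0.   -0.01] 15.72
-6 -5.82 [568.4 151.4 179. ] [0.1 0.2 3.7] [ 0.01 -0.03 -0.04] 15.97
-8 -7.88 [568.4 151.3 179. ] [ 0.3 -1.   4. ] [-0.12  0.03 -0.01] 16.22
-9.5 -9.37 [568.3 151.2 179. ] [-0.7 -2.8  4.1] [-0.42  0.07  0.42] 16.47
-11 -10.88 [568.3 151.2 179. ] [-1.  -3.6  4.9] [-0.55  0.15  0.76] 16.72
```

Stop felt at about −8.5° (torque rises from there). Next: release, retreat and look.

```bash
python3 - <<'E'
from h import *
P=[568.4,151.4]
env.move_l(P+[179.5],tooldown(np.radians(-9.5)),rate=20)
env.move_l(P+[181.5],rate=20)
st=env.read_state();print(st["tool_pos"],st["force"],st["wrist_torque"],st["width"])
set_gripper(50)
env.move_l(P+[260],rate=150)
env.reach([520,175,360],tooldown(0)); env.hold(.3)
im,c,st=shot("locked");print(st["time_s"],st["tool_pos"],st["force"])
g=cv2.cvtColor(im,6);s=np.s_[95:170,305:385];m=np.zeros_like(g)
sc=cv2.resize(im[0:230,180:440],None,fx=2.6,fy=2.6,interpolation=2);cv2.imwrite("pics/locked_z.png",sc)
np.save("cl.npy",c[1])
E
```

```text
[568.07090967 151.22089982 180.87938796] [ 1.47719441 -2.74945354 -6.8239602 ] [-0.69821265 -0.3758645   0.46034045] 15.752714262687258
19.425 [519.96232483 174.64823257 358.52900838] [ 0.79791816 -0.41958037 -0.01468152]
```

View pics/locked_z.png

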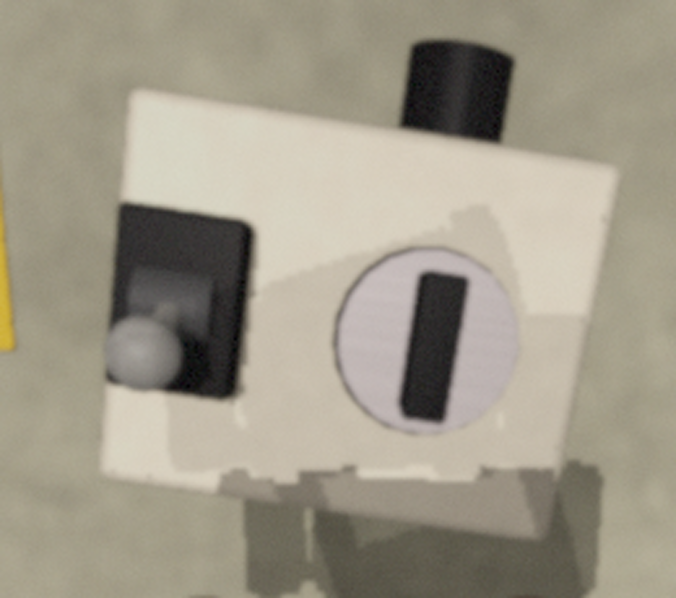

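The picture shows the module seated with its rib near −8°, in line with the snout, and the switch ball at about (235,135) in the full frame. I'll measure the rib, house and ball.

```bash
python3 - <<'E'
from h import *
im=cv2.imread("pics/locked.png");c=(viewer.camera_params("wrist"),np.load("cl.npy"));g=cv2.cvtColor(im,6)
m=np.zeros_like(g);s=np.s_[100:167,325:370];m[s]=(g[s]<90)*255
k=max(cv2.findContours(m,0,1)[0],key=cv2.contourArea);r=cv2.minAreaRect(k)
P=cast(c,cv2.boxPoints(r),130);print("rib",P.mean(0).round(1))
for i in range(2):
    e=P[i+1]-P[i];print(np.linalg.norm(e).round(1),np.degrees(np.arctan2(e[1],e[0])).round(1))
# flange top z=98
m[:]=0;s=np.s_[90:172,306:382]
hs=cv2.cvtColor(im,cv2.COLOR_BGR2HSV); b=im[s].astype(int)
m[s]=((b[...,0]-b[...,1]>2)|(g[s]<90))*255
m=cv2.morphologyEx(m,2,np.ones((3,3)));k=max(cv2.findContours(m,0,1)[0],key=cv2.contourArea)
e=cv2.fitEllipse(k);print(e);print("flange",cast(c,e[0],98).round(1), "expected diam px", 68*350/np.linalg.norm(c[1][:3,3]-cast(c,e[0],98)[0]))
# house edges via Hough of top edge points
f=lambda x,y:(180+x/2.6,y/2.6)
for A,B in [((137,91),(612,168)),((617,170),(555,468)),((128,200),(104,470)),((122,205),(250,226)),((122,205),(110,380))]:
    z=55 if A!=(122,205) else 80
    Q=cast(c,[f(*A),f(*B)],z);d=Q[1]-Q[0];print(A,Q[:,:2].round(1).tolist(),np.degrees(np.arctan2(d[1],d[0])).round(1))
print("ball",cast(c,f(143,352),121))
E
```

```text
rib [567.8 151.7 130. ]
47.9 -9.0
15.4 -99.1
((346.021240234375, 132.39816284179688), (18.7897891998291, 69.64210510253906), 9.323904991149902)
flange [[567.1 149.2  98. ]] expected diam px 69.18743724585705
(137, 91) [[661.8, 262.8], [633.5, 75.7]] -98.6
(617, 170) [[632.7, 73.6], [512.3, 92.1]] 171.3
(128, 200) [[621.5, 268.9], [511.4, 286.4]] 171.0
(122, 205) [[617.5, 265.1], [609.9, 217.3]] -99.0
(122, 205) [[617.5, 265.1], [552.3, 274.2]] 172.1
ball [[565.7646106  250.70010897 121.        ]]
```

```bash
python3 - <<'E'
from h import *
yaw=np.radians(-8.7);ux=np.array([np.cos(yaw),np.sin(yaw)]);Pv=np.array([583,248.2])
q=tooldown(yaw)
W=lambda s,z:list(Pv+s*ux)+[z]
set_gripper(0)
env.reach(W(-70,240),q)
env.move_l(W(-70,188),rate=120,f_stop=10);env.hold(.1)
f0=np.array(env.read_state()["force"])
for s in (-40,-30,-20,-10,-3,0,2,4):
    hit=env.move_l(W(s,188),rate=40,f_stop=12);st=env.read_state()
    print(s,hit,(np.array(st["tool_pos"][:2])-Pv)@ux,np.round(st["force"]-f0,1),round(st["time_s"],2))
    if hit:break
env.move_l(W(-60,188),rate=80)
env.move_l(W(-60,260),rate=150)
env.reach([520,175,360],tooldown(0)); env.hold(.3)
im,c,st=shot("end");print(st["time_s"],st["tool_pos"])
np.save("ce.npy",c[1]);cv2.imwrite("pics/end_z.png",cv2.resize(im[0:230,180:440],None,fx=2.6,fy=2.6,interpolation=2))
E
```

```text
-40 False -40.0359381905008 [-1.2  1.4  0.3] 22.57
-30 False -29.488346272487338 [-1.   1.7  0.9] 22.97
-20 False -19.548813875547353 [-0.4  0.9  0.9] 23.37
-10 False -9.64534859009116 [-0.7  1.   1. ] 23.77
-3 False -2.6396351596427765 [-0.8  1.4  0.9] 24.09
0 False -0.27484541085786446 [-3.2  2.1  1.1] 24.34
2 False 0.2647823878789533 [-8.3  3.6  5.2] 24.59
4 False 0.7383939631553238 [-16.3   4.7   8.8] 24.84
27.3083 [519.64838201 175.63396045 358.55770024]
```

View pics/end_z.png

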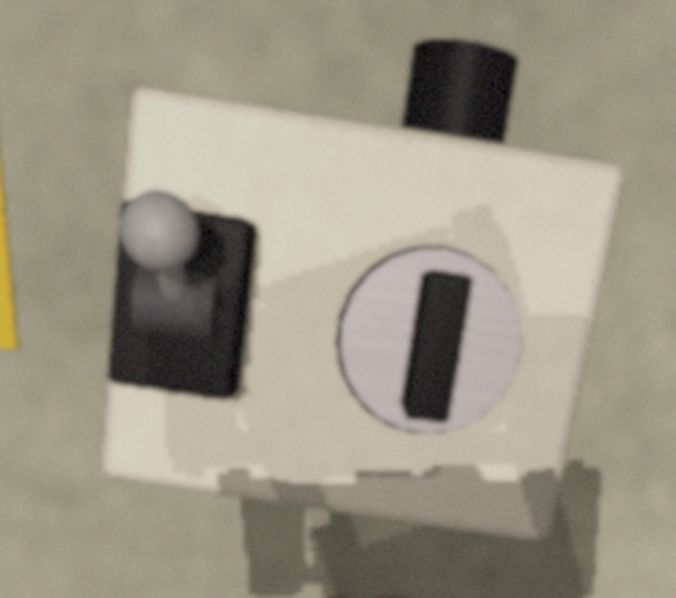

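The picture shows the toggle ball moved to the snout side at (241,88) in the full frame, with the module unmoved. A quick check of the switch angle, then I'll hand in.

```bash
python3 - <<'E'
from h import *
c=(viewer.camera_params("wrist"),np.load("ce.npy"))
b=cast(c,(180+160/2.6,230/2.6),121)[0];yaw=np.radians(-8.7)
s=(b[:2]-[583,248.2])@[np.cos(yaw),np.sin(yaw)];a=.5+np.arcsin(s/50);print(b,s,a)
if a>.88: workorder.sign_off();print("signed",env.read_state()["time_s"])
E
```

```text
[605.60328486 243.72936732 121.        ] 23.01944046715442 0.9784331365564127
the job is handed in; nothing more can be done
the job is handed in; nothing more can be done
```

The lamp module is locked in the port and the toggle switch is thrown over. I handed the job in about 27 s into the 61 s limit; it reported no verdict.

- **Lamp:** I gripped the module by its rib, lowered it through the slots and pushed it until the flange met the collar. I then twisted it clockwise to a firm stop, let it rise and released it.
- **Lamp check:** After release the wrist camera put the rib at −9.0° and the house axis at about −8.7°. The rib's centre was within about 1 mm of the port. The camera image cannot show the module's height directly. I judged it locked from the firm stop and from a pull of about 5 N when I raised the gripper 2 mm before releasing.
- **Failed check:** The colour-mask fit of the flange outline came out wrong, as a narrow ellipse, so I ignored it and relied on the rib.
- **Switch:** I pushed the ball to its end stop with the closed fingers and backed away. The last picture gives about 0.98 rad, against the 0.85 required. The module had not visibly moved.
- **Other things on the bench:** I felt no contact with them, but I did not measure their positions again at the end.

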